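# Set the shelf clock to the hour and start it

## Task

The shelf clock lying on its back on the watchmaker's bench, its glass off, is to be set to the hour and started. With a fingertip, gently push its long minute hand clockwise until it points at twelve (the mark with two bars side by side), without pushing it clearly past twelve; then push the little stop lever beside the dial all the way over, towards the twelve side, to start the clock. Only push, pick nothing up, and leave the loose things on and around the clock where they are.

Things in the scene. Friction and masses are not known exactly. Their poses are not given: they have to be found in the camera images.
- clock: Shelf clock fixed on its back, dial up, no glass: wooden case 70 mm high, x -150 to +130, y -245 to +155 mm. Origin at bench height below the dial centre; +x points to the twelve mark, +y to the nine, z up. The foot is the dark strip at -x (six). Paper dial 232 mm across, 75.5 mm above the bench, in a flat brass ring 250 mm across. Twelve is marked by two bars, the other hours by one.
- dial_centre (a point): Point on the dial's surface at its centre, on the axis of the hands, 75.5 mm above the bench. A hub with a brass nut of 12 mm diameter stands there, up to 100 mm above the bench.
- twelve_mark (a point): Middle of the twelve mark (two bars side by side) on the dial, 100 mm from the dial centre.
- minute_hand (a joint): Minute hand's angle, rad: 0 at twelve, growing clockwise seen from above; -1.571 at the nine, -3.142 at the six. Starts between -3.5 and -1.2. No stop at twelve. It stays where it is left; about 1.5 N at 80 mm from the centre turns it. The hour hand (58 mm long, 79 to 81 mm above the bench, under the minute hand) is geared to it and follows by itself.
- minute_tip (a point): Tip of the minute hand, 100 mm from the dial centre, at mid height of the hand: a dark steel bar 8 mm wide, from 88 to 94 mm above the bench (12.5 mm of air between it and the dial), with a 25 mm tail beyond the hub. Farther than 60 mm from the centre only the minute hand is in the way.
- stop_lever (a joint): Stop lever's angle about its pivot, rad, growing counterclockwise seen from above: starts at 0 to 0.1 (stopped, slanting to the clock's -x, -y side); 1.2 is its end stop (started, slanting to +x, -y). In the clock's frame the arm points at angle -2.171 + value from +x. It stays where it is left; about 1.3 N at 45 mm from the pivot moves it.
- lever_pivot (a point): Stop lever's axis, on the brass plate at the three o'clock side of the dial, 150 mm from the dial centre along the clock's -y; this point is 88 mm above the bench. The lever's hub is 18 mm across and reaches 94 mm above the bench.
- lever_tip (a point): Outer end of the stop lever, 56 mm from its pivot. The lever is a steel bar 8 mm wide, 88 to 94 mm above the bench, with a round end 14 mm across, 87 to 97 mm above the bench. The plate below is 72 mm above the bench; two pins 10 mm high under the lever mark its end positions.
- winding_key: Brass winding key, 35 mm long, 8 mm high, lying loose on the case top beyond the lever (at about x +98, y -185 mm of the clock). Leave alone. Origin at its underside.
- wristwatch: Steel wristwatch lying flat, 150 mm long, 12 mm high, on the bench at the nine o'clock side. Leave alone. Origin under the watch case.
- parts_jar: Small jar with a white cap, 48 mm diameter, 50 mm high, on the bench beside the clock, at its nine o'clock or its lever side. Leave alone. Origin under its centre.
- loupe: Black eyepiece, 34 mm diameter, 30 mm high, on the bench beside the clock, on the side where the jar is not. Leave alone. Origin under its centre.
- screwdriver: Screwdriver, 130 mm long, lying on the bench beyond the twelve side. Leave alone. Origin under its middle.
- hammer: Small hammer, 200 mm long, lying on the bench on the lever's side of the clock. Leave alone. Origin under its middle.
- gear: Brass gear wheel, 48 mm diameter, 16 mm high with its arbor, flat on the bench beyond the twelve side. Leave alone. Origin under its centre.

How it is judged:
By the outcome, as a careful person would: the job done as asked, in the order asked, and still so for the second after the job is handed in, with the robot touching nothing.
It also fails if it takes over 72 s, if anything falls off the work surface, if the arm or the gripper's body presses on something with over 40 N, if the wrist force passes 120 N, or if a joint passes its speed limit or range.

## Robot

A 6-joint arm with a two-finger parallel gripper is mounted at the origin on the work surface. World frame = base frame: x ahead of the robot, y to its left, z up, the work surface at z = 0. Lengths are in m, angles in rad, forces in N, time in s.
With the tool pointing down it reaches from about 0.375 to 0.975 m from the base axis. Payload 3.8 kg.
Tool frame: the origin (TCP) lies on the centre line of the jaws, within the pads' length; the fingertips stand 25 mm ahead of it and the grasp point (between the pads) lies 6 mm ahead of it (bot.tip_reach is the distance from the TCP to the fingertips, in m); z points along the fingers, y is the line along which they close (so a half turn about z gives the same grasp; the last joint's range is limited). The gripper opens to 88 mm and grips with 3 to 60 N. Pads are 18 mm wide; open, the fingers measure 123 mm over their backs; the gripper's body (75 mm by 187 mm) begins 45 mm behind the grasp point.
Start: joints at [1.269, 0.264, 1.604, -0, 1.274, -0.037], TCP at [0.177, 0.651, 0.264] pointing down, gripper open.
Joint ranges: [-2.63, 2.63], [-0.94, 2.18], [0.31, 2.57], [-1.31, 4.45], [0, 2.66], [-2.55, 2.55]. Speed limits (rad/s): [2.57, 2.57, 3.14, 3.14, 3.14, 3.14].

## Interface

Orientations are given as [roll, pitch, yaw] about the fixed x, y, z axes, in that order (R = Rz(yaw) Ry(pitch) Rx(roll)).
In Python, from station import bot gives the robot as it stands.
- The arm moves only by the tool drive_tool, never from a script. Its argument "deltas" is a list that holds one entry, the list of rows, each a list of 7 numbers: the finger opening in cm, from 0 to 8.81, then the shift along the tool's x, y, z in cm, then the turn, a rotation vector about the tool's x, y, z in degrees. A call has 1 to 20 rows; each row shifts and turns the commanded pose from where the row before left it, along the tool's axes as they then stand; what a row does not reach is not made up. A row lasts 1/8 s, in which the tool goes at most 62.5 mm and 10.7 degrees, less where a joint would pass 70% of its speed; a pose out of reach is approached as far as the arm can. A call is refused whole if a number of a shift passes 6.25 or a number of a turn 10.7, either way. A call with a gripper value outside its range is refused whole. The fingers move at their own pace and stop on an object; "force" is the grip in N (left out, the last holds). Time passes only in rows, so rows that do not move let the fingers close. It gives the time, the measured TCP pose, the force, the opening and the grip force at its end, in the units of the state.
- bot.read_state(): the state, without advancing time (a new reading comes with each control period).
- bot.camera(name): name is "scene" or "top" or "wrist"; returns (picture, depth): 400x640x3 uint8, red, green, blue; 400x640 float32, m along the optical axis (not along the pixel's ray), 0 where there is no reading.
- bot.camera_params(name): a dict with "mtx" (3x3 intrinsics, pixels), "distortion" ([k1, k2, p1, p2, k3] as OpenCV has them; the pictures are not rectified), "rvec" (rotation vector, rad) and "tvec" (3), from world to camera coordinates, as OpenCV has them; the wrist camera has in their place "tool_from_camera" (4x4, takes a point from camera to tool coordinates, whose origin is the TCP and whose axes are the flange's). Camera axes: x right, y down, z forward; pixel columns grow to the right and rows downward; lengths in m; the calibration is good to about 2 mm. A picture is of the moment at which its call begins: read the wrist's pose just before it. camera_params takes no time and is no camera call.
- bot.close_job(): hands the job in; it is judged then, once.
The state is a dict: "clock": time; "qpos": joint angles; "qvel": joint speeds; "tau": joint torques, N m; "tool_pos": TCP position; "ee_rot": TCP orientation; "ft_force": force on the tool from outside, world axes, zero at the start; "wrist_torque": the same for the moment, N m; "opening": opening from 0.0 (shut) to 1.0 (fully open); "grip_force": force on a finger pad.
Only numpy, scipy, OpenCV 4.12 (cv2) and the standard library are available. Lean on these libraries where they do the work, as an engineer would, in place of code of your own. Each camera call takes 0.05 s, during which the arm holds its last target. There are 200 camera calls.

## Working session

There is one attempt and no reset: what is moved stays moved. The work goes in short steps, Python scripts to look and compute and a tool call to move; the robot and the scene stay as the last step left them, time stands still between calls to the robot, and variables do not carry over. Pictures are saved under pics/ and viewed, at most 11 in all, crops included, and the job is handed in when it is done.

Besides the shell and the picture viewer there is one more tool, called after "Call:" as a command line: name --argument value ..., lists and objects as JSON in quotes. drive_tool: Moves the arm, as the interface text tells. Its arguments: {"type":"object","properties":{"deltas":{"type":"array","items":{"type":"array","items":{"type":"array","items":{"type":"number"}}}},"force":{"type":"number"}},"required":["deltas"]}

```bash
mkdir -p pics; cat > h.py <<'E'
import numpy as np, cv2
from station import bot
def cloud(name):
    img,d=bot.camera(name); p=bot.camera_params(name)
    h,w=d.shape; u,v=np.meshgrid(np.arange(w),np.arange(h))
    n=cv2.undistortPoints(np.stack([u,v],-1).reshape(-1,1,2).astype(np.float64),p['mtx'],np.array(p['distortion'])).reshape(h,w,2)
    c=np.dstack([n[...,0]*d,n[...,1]*d,d])
    R=cv2.Rodrigues(np.array(p['rvec'],float))[0]
    X=(c-np.array(p['tvec']).ravel())@R
    X[d==0]=np.nan
    return img,X
E
python3 - <<'E'
from h import *
s=bot.read_state();print(s['tool_pos'],s['ee_rot'],s['clock'],s['opening'])
for n in('top','scene'):
    i,X=cloud(n); cv2.imwrite(f'pics/{n}0.png',i[...,::-1]); np.savez(f'{n}.npz',i=i,X=X)
E
```

```text
[0.17643948 0.65087824 0.2624158 ] [-3.13941075e+00 -4.37914271e-05  2.87689296e+00] 0.0 0.9972462575941816
```

View pics/top0.png

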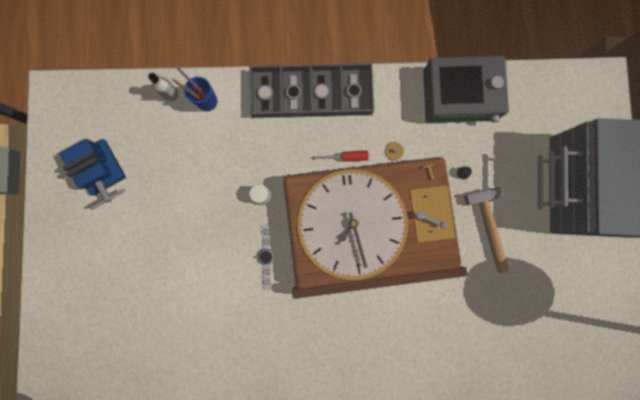

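The top view shows the clock with twelve at (347,180), the hub at (353,223), the minute hand pointing to about (361,272), near half past five on the dial, and the lever at (430,220). I'll rectify it at dial height.

```bash
cat > rect.py <<'E'
from h import *
import sys
def ortho(img,name,z,c,half,N=600):
    p=bot.camera_params(name)
    g=np.linspace(-half,half,N)
    # image up = world +x, left = world +y
    X=np.zeros((N,N,3)); X[...,0]=c[0]-g[:,None]; X[...,1]=c[1]-g[None,:]; X[...,2]=z
    q=cv2.projectPoints(X.reshape(-1,1,3),np.array(p['rvec'],float),np.array(p['tvec'],float),p['mtx'],np.array(p['distortion']))[0].reshape(N,N,2).astype(np.float32)
    return cv2.remap(img,q,None,cv2.INTER_CUBIC)
E
python3 - <<'E'
from rect import *
for n in('top','scene'):
    f=np.load(n+'.npz');i,X=f['i'],f['X']
    if n=='top': print('hub',X[223,353],'12',X[180,347],'tip',X[268,360],'lever',X[225,440],'foot',X[290,295], X[272,462],'bench',X[300,200])
    if n=='top': c=X[223,353][:2]
    # case: z 0.06..0.085 near
    m=(abs(X[...,2]-.073)<.008)&(np.hypot(X[...,0]-c[0],X[...,1]-c[1])<.33)
    m=cv2.morphologyEx(m.astype(np.uint8),cv2.MORPH_OPEN,np.ones((5,5)))>0
    P=X[m][:,:2].astype(np.float32); r=cv2.minAreaRect(P); print(n,m.sum(),r,cv2.boxPoints(r).round(4).tolist(),np.median(X[m][:,2]))
    # white dial
    hsv=cv2.cvtColor(i,cv2.COLOR_RGB2HSV)
    w=m&(hsv[...,1]<60)&(hsv[...,2]>110)&(np.hypot(X[...,0]-c[0],X[...,1]-c[1])<.13)
    k=cv2.findContours(w.astype(np.uint8),cv2.RETR_EXTERNAL,cv2.CHAIN_APPROX_NONE)[0]; k=max(k,key=cv2.contourArea)[:,0]
    Q=X[k[:,1],k[:,0],:2]; Q=Q[~np.isnan(Q[:,0])]
    print('dial',cv2.fitEllipse(Q.astype(np.float32)))
    cv2.imwrite(f'pics/o_{n}.png',ortho(i,n,.0755 if n=='top' else .091,c,.22)[...,::-1])
a=cv2.imread('pics/o_top.png');b=cv2.imread('pics/o_scene.png')
cv2.imwrite('pics/both.png',cv2.resize(np.hstack([a,b]),(800,400),interpolation=cv2.INTER_AREA))
E
```

```text
hub [ 0.54198161 -0.03407884  0.09745371] 12 [ 0.64053727 -0.02592257  0.07466884] tip [ 0.4421585  -0.04821463  0.07392716] lever [ 0.53231559 -0.2265958   0.09178422] foot [0.39702158 0.09814295 0.06357697] [ 0.42572317 -0.2790133   0.064329  ] bench [0.37251544 0.3282051  0.00182356]
top 17594 ((0.54595947265625, -0.07910086214542389), (0.2550273835659027, 0.3740738332271576), 5.501387119293213) [[0.4011000096797943, 0.09480000287294388], [0.43700000643730164, -0.2775000035762787], [0.6908000111579895, -0.2531000077724457], [0.6549999713897705, 0.1193000003695488]] 0.07420063822444134
dial ((0.5417150259017944, -0.03461965546011925), (0.22746972739696503, 0.22761042416095734), 119.89995574951172)
scene 11395 ((0.5483181476593018, -0.07902440428733826), (0.2559301555156708, 0.3754836320877075), 5.574783802032471) [[0.4027000069618225, 0.09539999812841415], [0.4392000138759613, -0.2782999873161316], [0.6938999891281128, -0.2533999979496002], [0.6574000120162964, 0.12030000239610672]] 0.0721337465871096
dial ((0.5475736260414124, -0.036919571459293365), (0.20108456909656525, 0.2191910445690155), 162.94830322265625)
```

View pics/o_top.png

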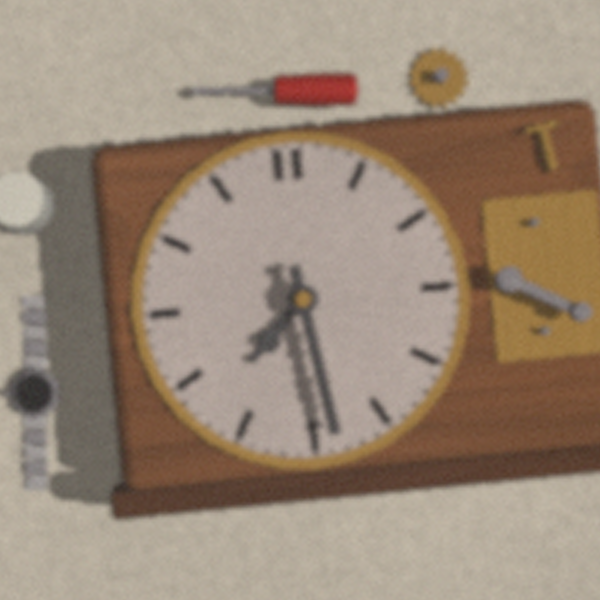

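View pics/scene0.png

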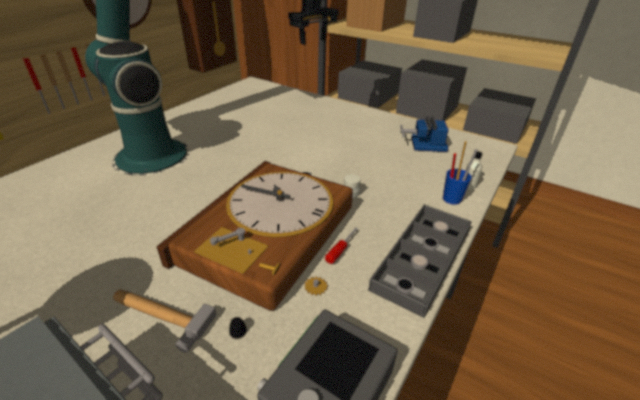

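The ortho view (0.733 mm/px, up = +x) has the hub at (302,299), twelve at (287,164) and the hand tip at (335,432), about 8° before six. The lever is at hub (510,280), tip (580,312). The scene view agrees. Next I'll refine the angles and work out the start pose.

```bash
cat > meas.py <<'E'
from rect import *
C=np.array([.5417,-.0346]); H=.22; N=1200
def grid():
    g=np.linspace(-H,H,N); x=np.broadcast_to(-g[:,None],(N,N)); y=np.broadcast_to(-g[None,:],(N,N))
    return np.hypot(x,y),np.degrees(np.arctan2(y,x))
def yaw(img):
    o=ortho(img,'top',.0755,C,H,N).mean(2); r,a=grid()
    m=(r>.094)&(r<.106)
    w=np.clip(120-o[m],0,None)
    best=[]
    for t in np.arange(0,12,.1):
        d=[]
        for k in range(12):
            if k in(0,):continue
            e=(a[m]-t-30*k+180)%360-180
            d.append(min((w*np.exp(-(e/1.5)**2)).sum(),1e9))
        best.append((sum(sorted(d)[1:-2]),t))
    return max(best)[1]
def hand(img):
    o=ortho(img,'top',.091,C,H,N).mean(2); r,a=grid(); out=[]
    for lo,hi in((.066,.078),(.078,.090)):
        m=(r>lo)&(r<hi); b=np.bincount(((a[m]+180)*2).astype(int)%720,o[m])/np.maximum(1,np.bincount(((a[m]+180)*2).astype(int)%720))
        bs=cv2.blur(b.reshape(1,-1).astype(np.float32),(9,1))[0]; i=np.argsort(bs)[:14]; out.append(sorted((i/2-180+.25).tolist()))
    return out
E
python3 - <<'E'
from meas import *
f=np.load('top.npz');i,X=f['i'],f['X']
y=yaw(i);print('yaw',y);print('hand',hand(i))
# depth-based hand & lever points
h=(X[...,2]>.084)&(X[...,2]<.099); rr=np.hypot(*(X[...,:2]-C).transpose(2,0,1))
m=h&(rr>.05)&(rr<.105);P=X[m]; print('depth hand',len(P),np.degrees(np.arctan2(P[:,1]-C[1],P[:,0]-C[0])).round(1))
t=np.radians(y);R=np.array([[np.cos(t),-np.sin(t)],[np.sin(t),np.cos(t)]])
pv=C+R@[0,-.150];print('pivot',pv)
m=h&(np.hypot(*(X[...,:2]-pv).transpose(2,0,1))<.065)
P=X[m];q=(P[:,:2]-pv)@R;s=np.hypot(*q.T);a=np.degrees(np.arctan2(q[:,1],q[:,0]))
print('lever',len(P),s.max(),np.median(a[s>.03]),q[s>.03].mean(0))
E
```

```text
yaw 5.6000000000000005
hand [[-178.75, -178.25, -177.75, -177.25, -176.75, -176.25, -168.25, -167.75, -167.25, -166.75, -166.25, -165.75, -165.25, -164.75], [-177.25, -176.75, -176.25, -175.75, -175.25, -174.75, -174.25, -167.75, -167.25, -166.75, -166.25, -165.75, -165.25, -164.75]]
depth hand 88 [ 140.8 -162.3 -169.9 -167.8 -165.  -162.8 -170.1 -168.3 -165.9 -163.7
 -168.9 -166.5 -164.4 -162.2 -169.2 -167.1 -164.8 -163.1 -169.7 -167.4
 -165.5 -163.8 -168.1 -166.3 -164.3 -162.4 -168.5 -166.5 -164.7 -163.1
 -169.  -167.1 -165.4 -163.4 -169.1 -167.8 -166.1 -164.1 -168.3 -166.4
 -164.7 -163.2 -168.5 -166.8 -165.2 -163.7 -169.  -167.3 -165.8 -164.2
 -167.8 -166.4 -164.6 -163.1 -168.1 -166.6 -165.3 -163.6 -168.4 -166.9
 -165.3 -164.1 -168.7 -167.4 -166.  -164.5 -167.8 -166.5 -164.8 -163.6
 -168.1 -166.7 -165.3 -164.1 -168.5 -167.  -165.9 -164.3 -167.3 -166.2
 -165.  -167.7 -166.5 -164.1 -167.9 -166.8 -165.6 -164.5]
pivot [ 0.55633743 -0.18388411]
lever 153 0.06232938077570773 -121.01037882534776 [-0.02287534 -0.03944948]
```

Call:
drive_tool --deltas '[[[0, -4.82, 1.31, 0, 0, 0, 0], [0, -4.82, 1.31, 0, 0, 0, 0], [0, -4.82, 1.31, 0, 0, 0, 0], [0, -4.82, 1.31, 0, 0, 0, 0], [0, -4.82, 1.31, 0, 0, 0, 0], [0, -1.6, -4.7, 0, 0, 0, 0], [0, -1.6, -4.7, 0, 0, 0, 0], [0, -1.6, -4.7, 0, 0, 0, 0], [0, -1.6, -4.7, 0, 0, 0, 0], [0, -1.6, -4.7, 0, 0, 0, 0], [0, -1.6, -4.7, 0, 0, 0, 0], [0, -1.6, -4.7, 0, 0, 0, 0], [0, -1.6, -4.7, 0, 0, 0, 0], [0, -1.6, -4.7, 0, 0, 0, 0], [0, -1.6, -4.7, 0, 0, 0, 0], [0, -1.6, -4.7, 0, 0, 0, 0], [0, -1.6, -4.7, 0, 0, 0, 0], [0, -1.6, -4.7, 0, 0, 0, 0], [0, -1.6, -4.7, 0, 0, 0, 0], [0, -1.6, -4.7, 0, 0, 0, 0]]]'

```text
clock: 2.6
tool_pos: [0.4731, -0.0932, 0.2634]
ee_rot: [3.141, -0.0, 2.877]
ft_force: [0.4, -0.5, -0.7]
opening: 0.002
grip_force: 0.0
```

Call:
drive_tool --deltas '[[[0, 0, 0, 0, 0, 0, -7.3], [0, 0, 0, 0, 0, 0, -7.3], [0, 0, 0, 0, 0, 0, -7.3], [0, 0, 0, 0, 0, 0, -7.3], [0, 0, 0, 3, 0, 0, 0], [0, 0, 0, 3, 0, 0, 0], [0, 0, 0, 3, 0, 0, 0], [0, 0, 0, 0, 0, 0, 0], [0, 0, 0, 0, 0, 0, 0]]]'

```text
clock: 3.72
tool_pos: [0.4739, -0.0917, 0.1745]
ee_rot: [-3.141, 0.001, -2.897]
ft_force: [-0.5, -0.1, 1.2]
opening: 0.005
grip_force: 0.0
```

Call:
drive_tool --deltas '[[[0, 0, 0, 2.5, 0, 0, 0], [0, 0, 0, 2, 0, 0, 0], [0, 0, 0, 1, 0, 0, 0], [0, 0, 0, 0.9, 0, 0, 0], [0, 0, 0, 0, 0, 0, 0], [0, 0, 0, 0, 0, 0, 0]]]'

```text
clock: 4.47
tool_pos: [0.4741, -0.0918, 0.1104]
ee_rot: [-3.141, 0.001, -2.897]
ft_force: [-0.3, 0.1, 0.5]
opening: 0.003
grip_force: 0.0
```

```bash
python3 - <<'E'
from h import *
for _ in range(3):
    i,X=cloud('scene'); s=bot.read_state(); print(s['tool_pos'],s['ft_force'])
p=bot.camera_params('scene')
cv2.imwrite('pics/s1.png',cv2.resize(i[130:290,140:380,::-1],(800,533),interpolation=cv2.INTER_CUBIC))
E
```

```text
[ 0.47410984 -0.0917898   0.11043335] [ 0.20157596  0.70640299 -0.7020901 ]
[ 0.47406716 -0.09175954  0.11038581] [0.33558176 0.11791988 0.16564464]
[ 0.47398554 -0.09173952  0.1102885 ] [ 0.01910711 -0.31391591  1.16775263]
```

View pics/s1.png

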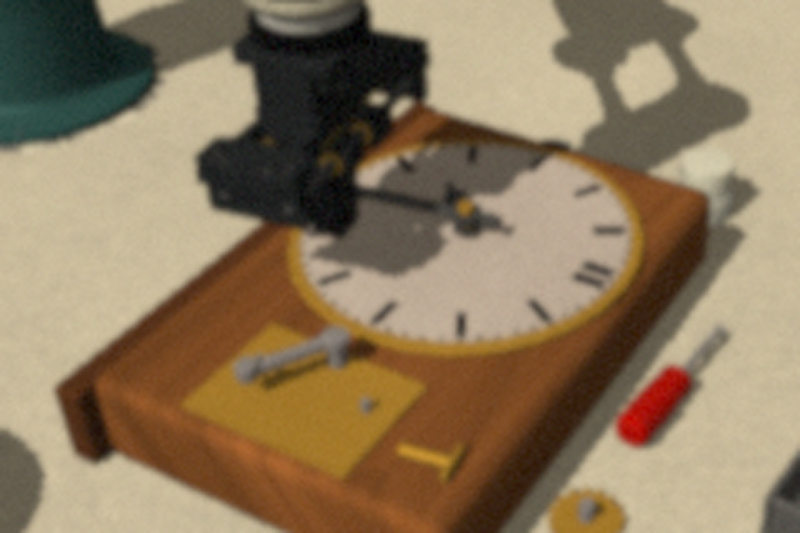

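The fingertips stand over the dial behind the hand on the three/six side, clear of everything. I'll start the sweep.

Call:
drive_tool --deltas '[[[0, 0, 0.6, 0, 0, 0, 0], [0, 0, 0.6, 0, 0, 0, 0], [0, 0, 0.3, 0, 0, 0, 0], [0, 0, 0.3, 0, 0, 0, 0], [0, 0.13, 0.558, 0, 0, 0, 4], [0, 0.13, 0.558, 0, 0, 0, 4], [0, 0.13, 0.558, 0, 0, 0, 4], [0, 0.13, 0.558, 0, 0, 0, 4], [0, 0.13, 0.558, 0, 0, 0, 4], [0, 0.13, 0.558, 0, 0, 0, 4], [0, 0.13, 0.558, 0, 0, 0, 4], [0, 0.13, 0.558, 0, 0, 0, 4], [0, 0.13, 0.558, 0, 0, 0, 4], [0, 0.13, 0.558, 0, 0, 0, 4]]]'

```text
clock: 6.38
tool_pos: [0.4604, -0.0188, 0.1098]
ee_rot: [-3.141, 0.001, 2.686]
ft_force: [0.7, -2.1, 0.0]
opening: 0.008
grip_force: 0.7
```

```bash
cat > st.py <<'E'
from meas import *
def rel():
    s=bot.read_state(); p=np.array(s['tool_pos']); r,pi,y=s['ee_rot']
    d=p[:2]-C; v=(d[0]*np.cos(y)+d[1]*np.sin(y), d[0]*np.sin(y)-d[1]*np.cos(y))
    print('t',s['clock'],'z',p[2].round(4),'v',np.round(v,4),'yaw',np.degrees(y).round(1)%360,'tilt',r,pi,'F',np.round(s['ft_force'],1),'q',np.round(s['qpos'],2))
E
python3 - <<'E'
from st import *
i,X=cloud('scene'); rel()
cv2.imwrite('pics/s2.png',cv2.resize(i[130:290,140:380,::-1],(800,533),interpolation=cv2.INTER_CUBIC))
E
```

```text
t 6.425 z 0.1098 v [ 0.08   -0.0213] yaw 153.8 tilt -3.1415751757868913 0.0006532917789079384 F [ 0.4 -0.5  0.2] q [-0.09  0.01  2.2  -0.    0.93 -1.21]
```

View pics/s2.png

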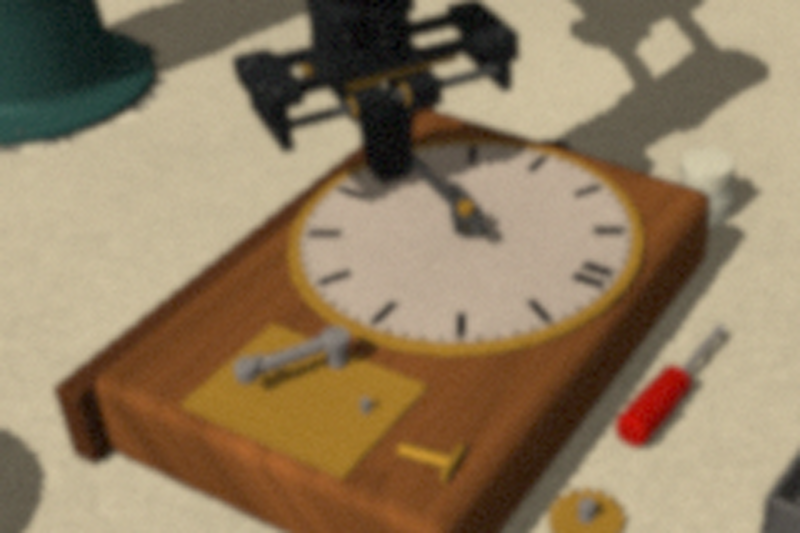

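The hand now follows the finger, with its tip near (415,155) by the seven. I'll carry on round the dial.

Call:
drive_tool --deltas '[[[0, 0.13, 0.558, 0, 0, 0, 4], [0, 0.13, 0.558, 0, 0, 0, 4], [0, 0.13, 0.558, 0, 0, 0, 4], [0, 0.13, 0.558, 0, 0, 0, 4], [0, 0.13, 0.558, 0, 0, 0, 4], [0, 0.13, 0.558, 0, 0, 0, 4], [0, 0.13, 0.558, 0, 0, 0, 4], [0, 0.13, 0.558, 0, 0, 0, 4], [0, 0.13, 0.558, 0, 0, 0, 4], [0, 0.13, 0.558, 0, 0, 0, 4], [0, 0.13, 0.558, 0, 0, 0, 4], [0, 0.13, 0.558, 0, 0, 0, 4], [0, 0.13, 0.558, 0, 0, 0, 4], [0, 0.13, 0.558, 0, 0, 0, 4], [0, 0.13, 0.558, 0, 0, 0, 4], [0, 0.13, 0.558, 0, 0, 0, 4], [0, 0.13, 0.558, 0, 0, 0, 4], [0, 0.13, 0.558, 0, 0, 0, 4]]]'

```text
clock: 8.68
tool_pos: [0.5299, 0.0477, 0.1092]
ee_rot: [-3.139, -0.0, 1.43]
ft_force: [-2.0, 1.2, -0.0]
opening: 0.003
grip_force: 0.8
```

```bash
python3 -c "
from st import *
rel()"
```

```text
t 8.675 z 0.1092 v [ 0.0798 -0.0232] yaw 82.0 tilt -3.1394581844671174 -0.0002737126920557831 F [-2.   1.2 -0. ] q [0.04 0.15 2.05 0.   0.94 0.18]
```

Call:
drive_tool --deltas '[[[0, 0.13, 0.558, 0, 0, 0, 4], [0, 0.13, 0.558, 0, 0, 0, 4], [0, 0.13, 0.558, 0, 0, 0, 4], [0, 0.13, 0.558, 0, 0, 0, 4], [0, 0.13, 0.558, 0, 0, 0, 4], [0, 0.13, 0.558, 0, 0, 0, 4], [0, 0.13, 0.558, 0, 0, 0, 4], [0, 0.13, 0.558, 0, 0, 0, 4], [0, 0.13, 0.558, 0, 0, 0, 4], [0, 0.13, 0.558, 0, 0, 0, 4], [0, 0.13, 0.558, 0, 0, 0, 4], [0, 0.13, 0.558, 0, 0, 0, 4], [0, 0.13, 0.558, 0, 0, 0, 4], [0, 0.13, 0.558, 0, 0, 0, 4], [0, 0.065, 0.279, 0, 0, 0, 2], [0, 0.065, 0.279, 0, 0, 0, 2], [0, 0, 0, 0, 0, 0, 0]]]'

```text
clock: 10.8
tool_pos: [0.6062, 0.0152, 0.1097]
ee_rot: [3.141, 0.0, 0.385]
ft_force: [0.5, 1.1, 0.1]
opening: 0.0
grip_force: 0.2
```

```bash
python3 - <<'E'
from st import *
rel()
i,X=cloud('scene');j,Xt=cloud('top')
o=ortho(i,'scene',.091,C,.14,500);t=ortho(j,'top',.091,C,.14,500)
cv2.imwrite('pics/s3.png',cv2.resize(np.hstack([o,t])[...,::-1],(800,400)))
E
```

```text
t 10.8 z 0.1097 v [ 0.0785 -0.0219] yaw 22.0 tilt 3.141482811844213 0.0002187179806627526 F [0.5 1.1 0.1] q [-0.02  0.27  1.89 -0.    0.97  1.17]
```

View pics/s3.png

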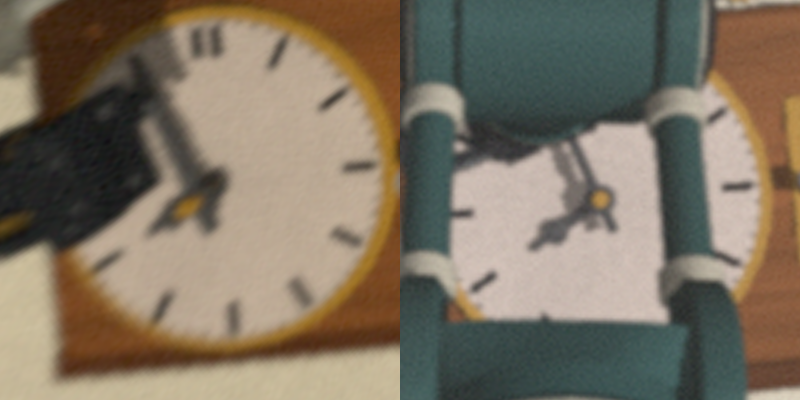

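In the scene ortho the hand runs from (196,200) to (138,60), about 22°, which matches the tool yaw. That leaves 16.4°, so I'll go 13° and measure.

Call:
drive_tool --deltas '[[[0, 0.13, 0.558, 0, 0, 0, 4], [0, 0.13, 0.558, 0, 0, 0, 4], [0, 0.098, 0.42, 0, 0, 0, 3], [0, 0.065, 0.279, 0, 0, 0, 2], [0, 0, 0, 0, 0, 0, 0], [0, 0, -1, 0, 0, 0, 0], [0, 0, -1.5, 0, 0, 0, 0], [0, 0, -2, 0, 0, 0, 0], [0, 0, 0, 0, 0, 0, 0]]]'

```text
clock: 12.02
tool_pos: [0.608, 0.0457, 0.1096]
ee_rot: [-3.141, 0.0, 0.16]
ft_force: [0.6, -0.1, 0.4]
opening: 0.006
grip_force: 0.0
```

```bash
cat > ang.py <<'E'
from st import *
def ang(i,show=None,cam='scene'):
    # hand centreline from darkness minimum in scene ortho at hand height; 12-yaw likewise at dial height
    o=ortho(i,cam,.094,C,.14,1000).astype(np.float32).mean(2); g=np.linspace(.14,-.14,1000)
    pts=[]
    for k in range(1000):
        x=g[k]
        if not(.045<x<.1):continue
        row=cv2.GaussianBlur(o[k:k+1],(0,0),6)[0]; m=np.abs(g-x*np.tan(np.radians(7)))<.02
        j=np.argmin(np.where(m,row,999)); pts.append((x,g[j]))
    pts=np.array(pts); f=np.polyfit(pts[:,0],pts[:,1],1); f=np.polyfit(*pts[np.abs(pts[:,1]-np.polyval(f,pts[:,0]))<.003].T,1)
    print(cam,'slope deg',np.degrees(np.arctan(f[0])).round(2),'offset',f[1],len(pts))
    if show: cv2.imwrite(show,np.hstack([ortho(i,cam,z,C,.14,400) for z in(.091,.0755)])[...,::-1])
E
python3 - <<'E'
from ang import *
rel(); i,X=cloud('scene'); np.save('i4.npy',i); ang(i,'pics/s4.png')
E
```

```text
t 12.025 z 0.1096 v [ 0.0783 -0.0687] yaw 9.2 tilt -3.1413697384149453 0.0003399528012186792 F [ 0.6 -0.1  0.4] q [0.03 0.28 1.89 0.   0.98 1.44]
scene slope deg 11.18 offset -0.004241924861214202 196
```

View pics/s4.png

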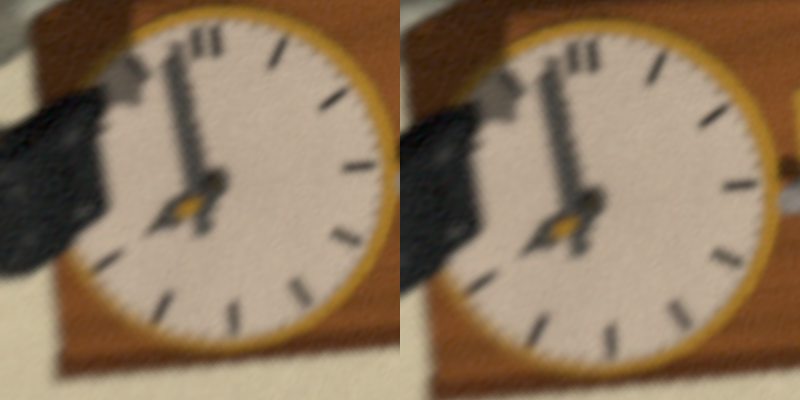

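In the hand-height ortho (left) the hand runs from tail (205,232) to tip (175,48), about 9.5° against the twelve mark's 5.6°. One more small push of about 3°, then I'll withdraw and check from the top.

Call:
drive_tool --deltas '[[[0, 0, 0, 0, 0, 0, 2.7], [0, 0.35, 2, 0, 0, 0, 0], [0, 0, 1.8, 0, 0, 0, 0], [0, 0, 0.6, 0, 0, 0, 0], [0, 0, 0.4, 0, 0, 0, 0], [0, 0, 0.2, 0, 0, 0, 0], [0, 0, 0, 0, 0, 0, 0], [0, 0, 0, 0, 0, 0, 0]]]'

```text
clock: 13.08
tool_pos: [0.6171, -0.0055, 0.1095]
ee_rot: [3.141, 0.001, 0.111]
ft_force: [-0.4, -0.1, -0.3]
opening: 0.003
grip_force: 0.0
```

```bash
python3 -c "
from st import *
rel()"
```

```text
t 13.075 z 0.1095 v [ 0.0782 -0.0206] yaw 6.4 tilt 3.141378978134256 0.000872231310852678 F [-0.4 -0.1 -0.3] q [-0.05  0.29  1.87 -0.    0.98  1.41]
```

Call:
drive_tool --deltas '[[[0, 0, -1, 0, 0, 0, 0], [0, 0, -2, 0, 0, 0, 0], [0, 0, 0, -3, 0, 0, 0], [0, 0, 0, -5, 0, 0, 0], [0, -2, 5, 0, 0, 0, 0], [0, -2, 5, 0, 0, 0, 0], [0, -2, 5, 0, 0, 0, 0], [0, -2, 5, 0, 0, 0, 0], [0, -2, 5, 0, 0, 0, 0], [0, -2, 5, 0, 0, 0, 0], [0, -2, 4, 0, 0, 0, 0], [0, 0, 0, 0, 0, 0, 0]]]'

```text
clock: 14.58
tool_pos: [0.5121, -0.3306, 0.1897]
ee_rot: [3.141, 0.0, 0.107]
ft_force: [0.3, 0.3, -0.5]
opening: 0.001
grip_force: 0.0
```

```bash
python3 - <<'E'
from ang import *
rel(); i,X=cloud('top'); np.save('i5.npy',i); print(hand(i),yaw(i)); ang(i,'pics/s5.png','top')
h=(X[...,2]>.084)&(X[...,2]<.099); rr=np.hypot(*(X[...,:2]-C).transpose(2,0,1))
m=h&(rr>.03)&(rr<.105)&(X[...,0]>C[0]);P=X[m]-[*C,0]
k=np.abs(P[:,1]-P[:,0]*.1)<.012;P=P[k]
f=np.polyfit(P[:,0],P[:,1],1);print('depth',len(P),np.degrees(np.arctan(f[0])),f[1],'mean',np.degrees(np.arctan2(P[:,1],P[:,0]))[P[:,0]>.06].mean())
E
```

```text
t 14.575 z 0.1897 v [-0.0612  0.2911] yaw 6.1 tilt 3.141259805206812 9.528493306154573e-06 F [ 0.3  0.3 -0.5] q [-0.61  0.2   1.83 -0.    1.12  0.85]
[[-90.75, 6.75, 7.25, 7.75, 8.25, 8.75, 9.25, 86.25, 86.75, 87.25, 87.75, 88.25, 88.75, 95.75], [-115.25, -114.75, -114.25, -86.25, -85.75, -85.25, -84.75, -84.25, -83.75, -83.25, -82.75, 7.25, 7.75, 8.25]] 5.6000000000000005
top slope deg 11.11 offset -0.0025655191645039396 196
depth 118 7.4452743837960975 0.00026740217038217844 mean 7.612822817689276
```

View pics/s5.png

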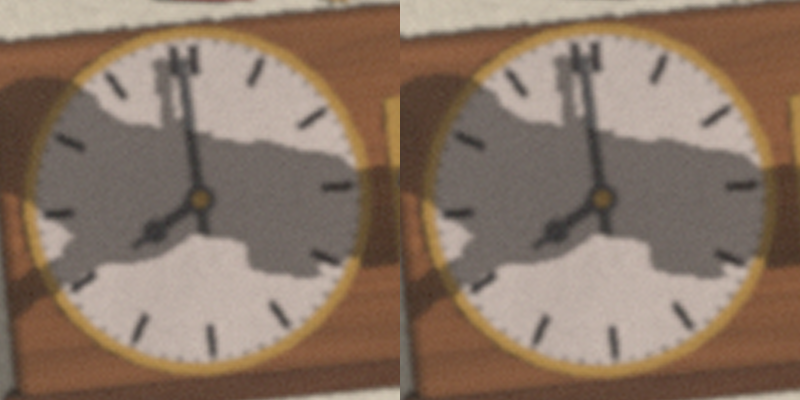

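From the top, the hand stands at 7.5° and the twelve at 5.6°, so it points at the left bar of the twelve, just short. I'll give it one more fine push of 1.8°, using the measured contact offset of 22.1 mm.

Call:
drive_tool --deltas '[[[0, 2, -4.8, 0, 0, 0, 0.4], [0, 2, -4.8, 0, 0, 0, 0], [0, 2, -4.8, 0, 0, 0, 0], [0, 2, -4.8, 0, 0, 0, 0], [0, 2, -4.8, 0, 0, 0, 0], [0, 2, -4.8, 0, 0, 0, 0], [0, 2, -4.8, 0, 0, 0, 0], [0, 0, 0, 0, 0, 0, 0], [0, 0, 0, 4, 0, 0, 0], [0, 0, 0, 3, 0, 0, 0], [0, 0, 0, 1, 0, 0, 0], [0, 0, 0, 0, 0, 0, 0]]]'

```text
clock: 16.12
tool_pos: [0.6161, 0.0198, 0.1093]
ee_rot: [-3.141, 0.001, 0.104]
ft_force: [0.9, 0.8, 0.3]
opening: 0.008
grip_force: 0.0
```

```bash
python3 -c "
from st import *
rel()"
```

```text
t 16.125 z 0.1093 v [ 0.0796 -0.0464] yaw 5.9 tilt -3.141424990500406 0.0014627112442300305 F [0.9 0.8 0.3] q [-0.01  0.29  1.87  0.    0.98  1.46]
```

Call:
drive_tool --deltas '[[[0, 0, 1.2, 0, 0, 0, 0], [0, 0, 0.7, 0, 0, 0, 0], [0, 0, 0.3, 0, 0, 0, 0], [0, 0, 0.15, 0, 0, 0, 0], [0, 0, 0.1, 0, 0, 0, 0], [0, 0, 0, 0, 0, 0, 0], [0, 0, 0, 0, 0, 0, 0]]]'

```text
clock: 17.0
tool_pos: [0.6192, -0.0045, 0.1097]
ee_rot: [-3.142, 0.0, 0.104]
ft_force: [-0.7, -0.3, 0.4]
opening: 0.004
grip_force: 0.0
```

```bash
python3 -c "
from st import *
rel()"
```

```text
t 17.0 z 0.1097 v [ 0.0802 -0.0219] yaw 5.9 tilt -3.141520348614815 0.0001329377508996199 F [-0.7 -0.3  0.4] q [-0.05  0.3   1.87  0.    0.98  1.42]
```

Call:
drive_tool --deltas '[[[0, 0, -1, 0, 0, 0, 0], [0, 0, -2, 0, 0, 0, 0], [0, 0, 0, -3, 0, 0, 0], [0, 0, 0, -5, 0, 0, 0], [0, -2, 5, 0, 0, 0, 0], [0, -2, 5, 0, 0, 0, 0], [0, -2, 5, 0, 0, 0, 0], [0, -2, 5, 0, 0, 0, 0], [0, -2, 5, 0, 0, 0, 0], [0, -2, 5, 0, 0, 0, 0], [0, -2, 4, 0, 0, 0, 0], [0, 0, 0, 0, 0, 0, 0]]]'

```text
clock: 18.5
tool_pos: [0.5116, -0.329, 0.1897]
ee_rot: [3.141, -0.0, 0.1]
ft_force: [-0.9, 0.6, -0.7]
opening: 0.004
grip_force: 0.0
```

```bash
cat > d.py <<'E'
from ang import *
rel(); print(bot.read_state()['tool_pos']); i,X=cloud('top'); print(hand(i))
h=(X[...,2]>.084)&(X[...,2]<.099); rr=np.hypot(*(X[...,:2]-C).transpose(2,0,1))
m=h&(rr>.03)&(rr<.105)&(X[...,0]>C[0]);P=X[m]-[*C,0]
P=P[np.abs(P[:,1]-P[:,0]*.1)<.012]
f=np.polyfit(P[:,0],P[:,1],1);print('depth',len(P),np.degrees(np.arctan(f[0])),f[1],'mean',np.degrees(np.arctan2(P[:,1],P[:,0]))[P[:,0]>.06].mean())
cv2.imwrite('pics/last.png',ortho(i,'top',.085,C-[0,.05],.2,600)[...,::-1])
t=np.radians(5.6);R=np.array([[np.cos(t),-np.sin(t)],[np.sin(t),np.cos(t)]])
pv=C+R@[0,-.150]
m=h&(np.hypot(*(X[...,:2]-pv).transpose(2,0,1))<.065)
q=(X[m][:,:2]-pv)@R;s=np.hypot(*q.T);a=np.degrees(np.arctan2(q[:,1],q[:,0]))
print('lever',len(s),np.median(a[s>.03]),'value',np.radians(np.median(a[s>.03]))+2.171)
E
python3 d.py
```

```text
t 18.5 z 0.1897 v [-0.0595  0.2899] yaw 5.7 tilt 3.1413035323490743 -4.8108745669628306e-05 F [-0.9  0.6 -0.7] q [-0.61  0.19  1.83 -0.    1.12  0.86]
[ 0.51157972 -0.3289843   0.18970156]
[[-79.25, -78.75, -78.25, -77.75, -77.25, -76.75, 6.75, 7.25, 7.75, 8.25, 8.75, 9.25, 84.75, 85.25], [-115.75, -115.25, -114.75, -114.25, -85.75, -85.25, -84.75, -84.25, -83.75, -83.25, -82.75, -82.25, 7.75, 8.25]]
depth 117 7.430824972748508 0.0002857934230182559 mean 7.5924457551149755
lever 154 -120.67977411518412 value 0.06474060112701041
```

View pics/last.png

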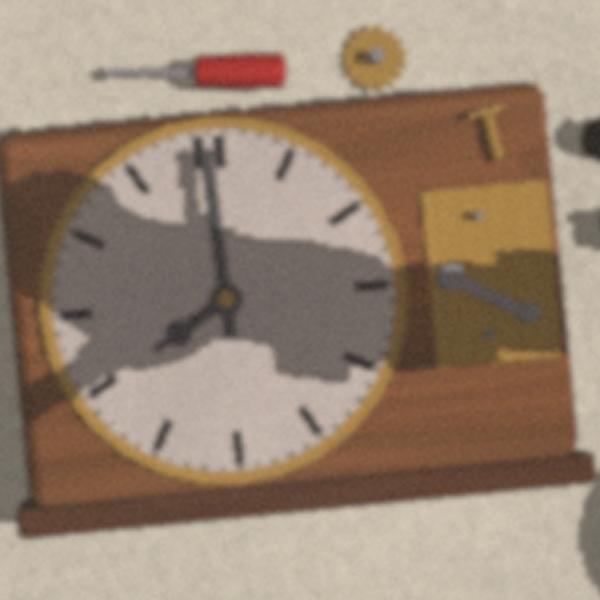

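The hand didn't move. Its tip at (206,150) is still by the left bar, with the twelve's middle at (209,151). Two readings now put the contact offset at 19.1 mm, so I need to push to -19.0.

Call:
drive_tool --deltas '[[[0, 2, -4.8, 0, 0, 0, 0], [0, 2, -4.8, 0, 0, 0, 0], [0, 2, -4.8, 0, 0, 0, 0], [0, 2, -4.8, 0, 0, 0, 0], [0, 2, -4.8, 0, 0, 0, 0], [0, 2, -4.8, 0, 0, 0, 0], [0, 2, -4.8, 0, 0, 0, 0], [0, 0, 0, 0, 0, 0, 0], [0, 0, 0, 4, 0, 0, 0], [0, 0, 0, 3, 0, 0, 0], [0, 0, 0, 1, 0, 0, 0], [0, 0, 1.4, 0, 0, 0, 0], [0, 0, 0.6, 0, 0, 0, 0], [0, 0, 0.2, 0, 0, 0, 0], [0, 0, 0, 0, 0, 0, 0], [0, 0, 0, 0, 0, 0, 0]]]'

```text
clock: 20.55
tool_pos: [0.6191, -0.0008, 0.1101]
ee_rot: [-3.142, -0.001, 0.103]
ft_force: [-0.1, 0.0, -0.3]
opening: 0.007
grip_force: 0.0
```

```bash
python3 -c "
from st import *
rel()"
```

```text
t 20.55 z 0.1101 v [ 0.0804 -0.0257] yaw 5.9 tilt -3.141581360926038 -0.0005707993438592851 F [-0.1  0.  -0.3] q [-0.04  0.29  1.87  0.    0.98  1.43]
```

Call:
drive_tool --deltas '[[[0, 0, 0.3, 0, 0, 0, 0], [0, 0, 0.15, 0, 0, 0, 0], [0, 0, 0.1, 0, 0, 0, 0], [0, 0, 0.1, 0, 0, 0, 0], [0, 0, 0, 0, 0, 0, 0], [0, 0, 0, 0, 0, 0, 0]]]'

```text
clock: 21.3
tool_pos: [0.6196, -0.0071, 0.1097]
ee_rot: [-3.142, -0.0, 0.104]
ft_force: [0.3, 1.3, 0.0]
opening: 0.006
grip_force: 0.7
```

```bash
python3 -c "
from st import *
rel()"
```

```text
t 21.3 z 0.1097 v [ 0.0803 -0.0193] yaw 5.9 tilt -3.1415116898396307 -0.0001190163068949257 F [0.3 1.3 0. ] q [-0.05  0.3   1.86  0.    0.98  1.42]
```

Call:
drive_tool --deltas '[[[0, 0, -1, 0, 0, 0, 0], [0, 0, -2, 0, 0, 0, 0], [0, 0, 0, -3, 0, 0, 0], [0, 0, 0, -5, 0, 0, 0], [0, -2, 5, 0, 0, 0, 0], [0, -2, 5, 0, 0, 0, 0], [0, -2, 5, 0, 0, 0, 0], [0, -2, 5, 0, 0, 0, 0], [0, -2, 5, 0, 0, 0, 0], [0, -2, 5, 0, 0, 0, 0], [0, -2, 4, 0, 0, 0, 0], [0, 0, 0, 0, 0, 0, 0]]]'

```text
clock: 22.8
tool_pos: [0.5117, -0.3317, 0.1897]
ee_rot: [3.141, 0.0, 0.1]
ft_force: [1.0, 0.1, -0.3]
opening: 0.006
grip_force: 0.0
```

```bash
python3 d.py
```

```text
t 22.8 z 0.1897 v [-0.0596  0.2926] yaw 5.7 tilt 3.141146407172471 0.00016068798594925937 F [ 1.   0.1 -0.3] q [-0.62  0.2   1.83 -0.    1.12  0.86]
[ 0.51169289 -0.3316562   0.18969263]
[[5.75, 6.25, 6.75, 7.25, 7.75, 8.25, 83.75, 84.25, 84.75, 85.25, 85.75, 86.25, 86.75, 87.25], [-115.25, -114.75, -114.25, -85.75, -85.25, -84.75, -84.25, -83.75, -83.25, -82.75, -82.25, 6.25, 6.75, 7.25]]
depth 117 6.693160952444625 -4.1137182575090736e-05 mean 6.692906705898933
lever 151 -121.64535220879259 value 0.04788808420841262
```

The hand is now about 1° from twelve (6.7° against 5.6°), so it's set. On to the lever.

Call:
drive_tool --deltas '[[[0, 0.32, -4.35, 0, 0, 0, 0], [0, 0.32, -4.35, 0, 0, 0, 0], [0, 0.32, -4.35, 0, 0, 0, 0], [0, 0, 0, 0, 0, 0, -9.8], [0, 0, 0, 0, 0, 0, -9.8], [0, 0, 0, 0, 0, 0, -9.8], [0, 0, 0, 0, 0, 0, -9.8], [0, 0, 0, 0, 0, 0, -9.8], [0, 0, 0, 0, 0, 0, -9.9], [0, 0, 0, 3, 0, 0, 0], [0, 0, 0, 0, 0, 0, 0], [0, 0, 0, 0, 0, 0, 0]]]'

```text
clock: 24.35
tool_pos: [0.5088, -0.1981, 0.1602]
ee_rot: [-3.142, -0.0, 1.133]
ft_force: [0.6, 0.5, 0.9]
opening: 0.007
grip_force: 0.0
```

```bash
cat > rl.py <<'E'
from st import *
s=bot.read_state(); p=np.array(s['tool_pos']); y=s['ee_rot'][2]
d=p[:2]-[.5563,-.1839]
print('t',s['clock'],'p',p.round(4),'v',np.round((d[0]*np.cos(y)+d[1]*np.sin(y), d[0]*np.sin(y)-d[1]*np.cos(y)),4),'yaw',np.degrees(y).round(1),'F',np.round(s['ft_force'],1),'q',np.round(s['qpos'],2))
E
python3 rl.py
```

```text
t 24.35 p [ 0.5088 -0.1981  0.1602] v [-0.033 -0.037] yaw 64.9 F [0.6 0.5 0.9] q [-0.42  0.11  1.99  0.    1.05  0.02]
```

Call:
drive_tool --deltas '[[[0, -0.3, 0, 2.5, 0, 0, 0], [0, 0, 0, 1.5, 0, 0, 0], [0, 0, 0, 1.05, 0, 0, 0], [0, 0, 0, 0, 0, 0, 0], [0, 0, 0.8, 0, 0, 0, 0], [0, 0, 0.6, 0, 0, 0, 0], [0, 0, 0.4, 0, 0, 0, 0], [0, -0.179, 0.387, 0, 0, 0, -6], [0, -0.179, 0.387, 0, 0, 0, -6], [0, -0.179, 0.387, 0, 0, 0, -6], [0, -0.179, 0.387, 0, 0, 0, -6], [0, -0.179, 0.387, 0, 0, 0, -6], [0, 0, 0, 0, 0, 0, 0]]]'

```text
clock: 25.98
tool_pos: [0.5404, -0.2229, 0.1094]
ee_rot: [3.141, 0.0, 1.654]
ft_force: [-0.8, -0.2, 0.4]
opening: 0.006
grip_force: 0.1
```

```bash
python3 rl.py; python3 - <<'E'
from h import *
i,X=cloud('scene')
cv2.imwrite('pics/s6.png',cv2.resize(i[130:290,140:380,::-1],(800,533),interpolation=cv2.INTER_CUBIC))
E
```

```text
t 25.975 p [ 0.5404 -0.2229  0.1094] v [-0.0375 -0.0191] yaw 94.8 F [-0.8 -0.2  0.4] q [-0.43  0.24  1.94 -0.    0.96 -0.52]
```

View pics/s6.png

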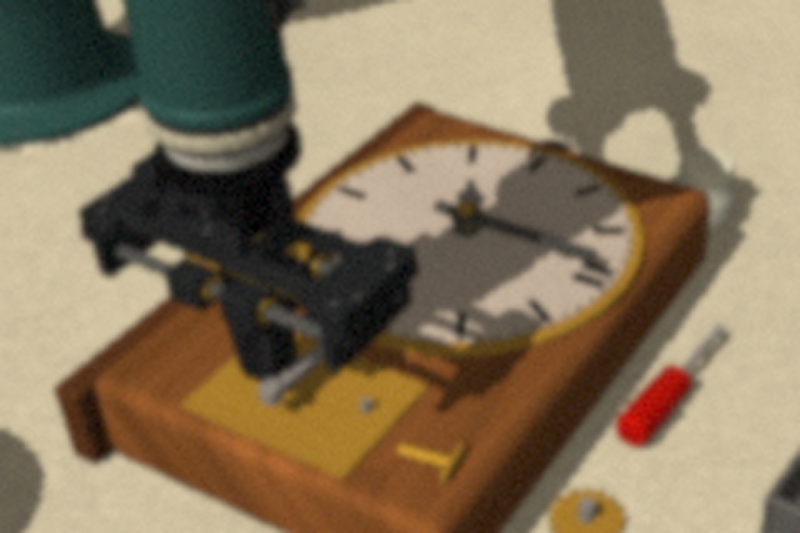

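The lever's round end at (268,390) is turning with the finger and the minute hand still stands at twelve. I'll continue towards the end stop.

Call:
drive_tool --deltas '[[[0, -0.179, 0.387, 0, 0, 0, -6], [0, -0.179, 0.387, 0, 0, 0, -6], [0, -0.179, 0.387, 0, 0, 0, -6], [0, -0.179, 0.387, 0, 0, 0, -6], [0, -0.179, 0.387, 0, 0, 0, -6], [0, -0.06, 0.13, 0, 0, 0, -2], [0, -0.06, 0.13, 0, 0, 0, -2], [0, 0, 0, 0, 0, 0, 0]]]'

```text
clock: 27.02
tool_pos: [0.5638, -0.2249, 0.1092]
ee_rot: [3.141, 0.0, 2.248]
ft_force: [0.2, -1.2, 0.1]
opening: 0.009
grip_force: 0.5
```

```bash
python3 rl.py
```

```text
t 27.025 p [ 0.5638 -0.2249  0.1092] v [-0.0367 -0.0199] yaw 128.8 F [ 0.2 -1.2  0.1] q [-0.42  0.28  1.89  0.    0.97 -1.1 ]
```

Call:
drive_tool --deltas '[[[0, -0.03, 0.065, 0, 0, 0, -1], [0, 0, 0, 0, 0, 0, 0]]]'

```text
clock: 27.28
tool_pos: [0.5644, -0.2248, 0.1092]
ee_rot: [3.142, 0.0, 2.266]
ft_force: [-0.2, -1.5, 0.5]
opening: 0.002
grip_force: 0.6
```

Call:
drive_tool --deltas '[[[0, 0, 0.08, 0, 0, 0, 0], [0, 0, 0, 0, 0, 0, 0]]]'

```text
clock: 27.52
tool_pos: [0.5651, -0.2243, 0.1093]
ee_rot: [3.142, 0.0, 2.266]
ft_force: [0.8, -1.6, 1.0]
opening: 0.009
grip_force: 0.6
```

Still only the friction force; I'll keep pushing in small steps until the end stop is felt.

Call:
drive_tool --deltas '[[[0, 0, 0.08, 0, 0, 0, 0], [0, 0, 0.08, 0, 0, 0, 0], [0, 0, 0, 0, 0, 0, 0]]]'

```text
clock: 27.9
tool_pos: [0.5663, -0.2232, 0.1092]
ee_rot: [3.141, 0.0, 2.266]
ft_force: [-0.3, -1.3, 0.1]
opening: 0.004
grip_force: 0.6
```

Call:
drive_tool --deltas '[[[0, 0, 0.08, 0, 0, 0, 0], [0, 0, 0.08, 0, 0, 0, 0], [0, 0, 0, 0, 0, 0, 0]]]'

```text
clock: 28.28
tool_pos: [0.5671, -0.2227, 0.1092]
ee_rot: [-3.14, -0.0, 2.266]
ft_force: [-1.7, -4.7, 0.5]
opening: 0.001
grip_force: 2.5
```

```bash
python3 rl.py
```

```text
t 28.275 p [ 0.5671 -0.2227  0.1092] v [-0.0367 -0.0166] yaw 129.8 F [-1.7 -4.7  0.5] q [-0.41  0.28  1.89 -0.    0.97 -1.11]
```

Call:
drive_tool --deltas '[[[0, 0, 0.06, 0, 0, 0, 0], [0, 0, 0, 0, 0, 0, 0], [0, 0, -1, 0, 0, 0, 0], [0, 0, -2, 0, 0, 0, 0], [0, 0, 0, -4, 0, 0, 0], [0, 0, 0, -5, 0, 0, 0], [0, -2, -3.8, 0, 0, 0, 0], [0, -2, -3.8, 0, 0, 0, 0], [0, -2, -3.8, 0, 0, 0, 0], [0, 0, 0, 0, 0, 0, 0], [0, 0, 0, 0, 0, 0, 0]]]'

```text
clock: 29.65
tool_pos: [0.4952, -0.3599, 0.1989]
ee_rot: [3.141, -0.001, 2.265]
ft_force: [0.5, 0.6, 0.2]
opening: 0.006
grip_force: 0.0
```

```bash
python3 d.py
```

```text
t 29.65 z 0.1989 v [-0.2203 -0.2438] yaw 129.8 tilt 3.140935279110124 -0.0009599562120770067 F [0.5 0.6 0.2] q [-0.67  0.19  1.81  0.    1.14 -1.36]
[ 0.49516382 -0.3599139   0.19894031]
[[-78.25, -77.75, 5.75, 6.25, 6.75, 7.25, 7.75, 8.25, 84.75, 85.25, 85.75, 86.25, 86.75, 87.25], [-115.25, -114.75, -114.25, -85.75, -85.25, -84.75, -84.25, -83.75, -83.25, -82.75, 6.25, 6.75, 7.25, 7.75]]
depth 117 6.707752221599161 -5.984562448111704e-05 mean 6.689503949149954
lever 156 -55.196575672121696 value 1.207638018695274
```

View pics/last.png

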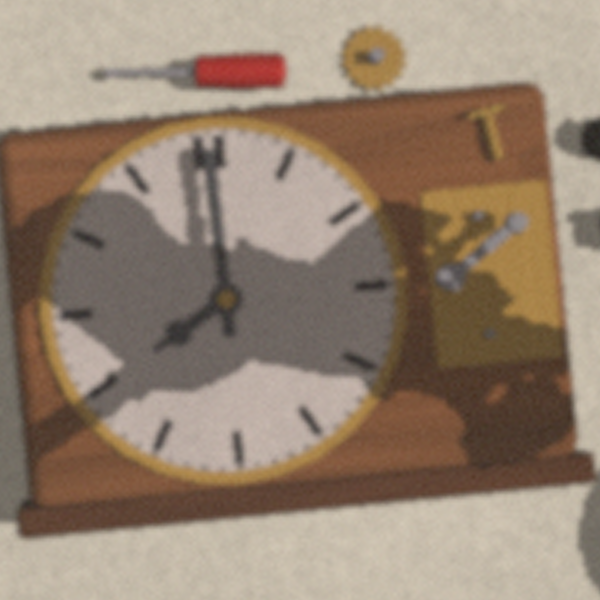

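The hand's tip at (210,148) sits between the two bars. The lever, from (450,278) to (518,222), is at 1.2, its end stop. The loose things that show in this view are where they were.

```bash
python3 -c "
from station import bot
print(bot.close_job())"
```

```text
the job is handed in; nothing more can be done
None
```

The minute hand points at twelve (about 1° short, never pushed past it), the stop lever was then pushed fully over to its end stop (measured 1.2 rad), no loose things were touched as far as the pictures show, and the job was handed in at about 30 s.

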